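Nest the mixing beakers on the conservation bench

ROBOT

A 6-joint arm with a two-finger parallel gripper is mounted at the origin on the work surface. World frame = base frame: x ahead of the robot, y to its left, z up, the work surface at z = 0. Lengths are in m, angles in rad, forces in N, time in s.
With the tool pointing down it reaches from about 0.25 to 0.775 m from the base axis. Payload 4 kg.
Tool frame: the origin (TCP) lies between the finger pads; the fingertips stand 14 mm ahead of it and the grasp point (between the pads) lies 5 mm behind it (nose_length is the distance from the TCP to the fingertips, in m); z points along the fingers, y is the line along which they close (so a half turn about z gives the same grasp; the last joint's range is limited). The gripper opens to 94 mm and grips with 3 to 60 N. Pads are 16 mm wide; open, the fingers measure 119 mm over their backs; the gripper's body (75 mm by 177 mm) begins 78 mm behind the grasp point.
Start: joints at [-1.418, 0.087, 1.371, -0, 1.684, -0.103], TCP at [0.139, -0.532, 0.22] pointing down, gripper open.
Joint ranges: [-3.1, 3.1], [-0.76, 2.03], [0.27, 2.55], [-1.08, 4.22], [0.17, 2.65], [-2.57, 2.57]. Speed limits (rad/s): [2.79, 2.79, 3.14, 3.14, 3.14, 3.14].

INTERFACE

Orientations are given as [roll, pitch, yaw] about the fixed x, y, z axes, in that order (R = Rz(yaw) Ry(pitch) Rx(roll)).
In Python, from bench import * gives the robot as it stands.
- The arm moves only by the tool move_arm, never from a script. Its argument "steps" is one flat list of numbers, 7 for each row, row after row: the turn, a rotation vector about the world's x, y, z in rad, then the shift along the world's x, y, z in m, then the opening, from 0 (shut) to 1 (fully open). A call has 1 to 12 rows; each row is the pose to reach, as a shift and turn from the pose commanded when the call began; what a row does not reach only later rows make up. A row lasts 1/10 s, in which the tool goes at most 50 mm and 8.59 degrees, less where a joint would pass 70% of its speed; a pose out of reach is approached as far as the arm can. A call with a gripper value outside its range is refused whole. The fingers move at their own pace and stop on an object; the grip force is fixed at half the most. Time passes only in rows, so rows that repeat a pose let the fingers close. It gives the time, the measured TCP pose, the force, the opening and the grip force at its end, in the units of the state.
- get_obs(): the state, without advancing time (a new reading comes with each control period).
- snapshot(name): name is "scene" or "top" or "wrist"; returns (picture, depth): 480x640x3 uint8, red, green, blue; 480x640 float32, m along the optical axis (not along the pixel's ray), 0 where there is no reading.
- camera_model(name): a dict with "fx", "fy", "cx", "cy" (pixels), "rvec" (rotation vector, rad) and "tvec" (3), from world to camera coordinates, as OpenCV has them. Camera axes: x right, y down, z forward; pixel columns grow to the right and rows downward; lengths in m; the calibration is good to about 2 mm. A picture is of the moment at which its call begins: read the wrist's pose just before it. camera_model takes no time and is no camera call; for the wrist camera it gives the pose at the moment of the call.
- close_job(): hands the job in; it is judged then, once.
Trained networks look in the newest picture that a camera, given by its name, has taken for a name from the list of things; names that differ only in an ending like _2 or _b are one class to them, and where a whole thing is asked for, a point or a joint stands for the part that bears it (a point fixed in the world has none). Each returns a list of dicts, best first, with "score" (0 to 1); they miss things now and then, are a little off and sometimes report something else, mostly with a low value. They report only what shows in the picture. A call takes as long as a camera call. They do not tell look-alikes from the thing itself.
- silhouettes(camera, target): "pixels" (480x640 bool, what is visible of it) and "uv" ([column, row] in pixels, amid what is visible of it).
- spot_point(camera, target): "uv" ([column, row] in pixels: a listed point, or the origin of a listed thing).
The state is a dict: "time": time; "joint_positions": joint angles; "qvel": joint speeds; "joint_torque": joint torques, N m; "tool_pos": TCP position; "ee_rot": TCP orientation; "wrist_force": force on the tool from outside, world axes, zero at the start; "wrist_torque": the same for the moment, N m; "width": finger opening in m; "finger_force": force on a finger pad.
Only numpy, scipy, OpenCV 4.12 (cv2) and the standard library are available. Lean on these libraries where they do the work, as an engineer would, in place of code of your own. Each camera call takes 0.05 s, during which the arm holds its last target. There are 200 camera calls.

TASK

One of the three steel mixing beakers, the middle-sized one, has fallen on its side: stand it upright on the bench and let go of it. Then nest the three by width, the middle one inside the wide one and the slim one inside the middle one, each standing flat on the floor of the next and the wide one upright on the bench. Lower the beakers in rather than dropping them, and leave the wooden block, dish and brush where they are.

Things in the scene. Friction and masses are not known exactly. Their poses are not given: they have to be found in the camera images.
- wide_beaker: Wide open steel beaker, a straight round cup: outer diameter 84 mm, height 60 mm, wall 4 mm (inner diameter 76), floor 6 mm thick. Loose, 0.3 kg, stands upright on the bench. Origin: centre of its underside; z points out of its mouth.
- mid_beaker: Middle steel beaker: outer diameter 58 mm, height 84, wall 4 (inner diameter 50), floor 6, foot 3 mm narrower all round over the lowest 8. Loose, ~0.16 kg. Starts lying on its side, mouth to the robot's left (+y) within 26 degrees; slight flats keep it from rolling. Origin: centre of its underside (28 mm up at the start); z: along its axis out of the mouth.
- slim_beaker: Slim steel beaker, same make: outer diameter 36 mm, height 108 mm, wall 4 mm, floor 6 mm, the foot narrowed by 3 mm over the lowest 8 mm. Loose, about 0.1 kg, stands upright on the bench. Origin: centre of its underside; z points out of its mouth. Nested in the middle one, its rim stands 30 mm above the middle one's rim.
- wood_block: Bystander: loose pale wooden block, 36 x 55 x 24 mm high. Origin: centre of its underside.
- dish: Bystander: loose low steel dish with dark wax in it, 72 mm across, 14 mm high. Origin: centre of its underside.
- brush: Bystander: loose red-handled brush lying on the bench, 197 mm long, 13 mm thick. Origin: on the bench under it, near its middle; x points to the bristles.
Not all that is in view belongs to the job. Leave any blue or turquoise look-alike of the mid_beaker alone. Leave any blue look-alike of the wide_beaker alone.

How it is judged:
On the way:
1. the middle beaker stands upright on the bench, beside the wide one, and is let go (angle between mid_beaker's own z axis and vertical below 0.1 rad and height (world z) of mid_beaker below 0.004 m and horizontal distance between mid_beaker and wide_beaker above 0.06 m and contact force between mid_beaker and the fingers below 0.05 N and linear speed of mid_beaker below 0.02 m/s), for 0.2 s.
At the end, for the whole second after the job is handed in: The wide beaker stands upright on the bench (underside within 4 mm of it); the middle one stands on its floor (underside 2 to 11 mm above the wide one's, axes within 16 mm); the slim one stands on the middle one's floor (2 to 11 mm, axes within 13 mm); all within 0.1 rad of upright and at rest (horizontal distance between mid_beaker and wide_beaker below 0.016 m and z of mid_beaker in the frame of wide_beaker between 0.002 and 0.011 m and angle between each of mid_beaker, slim_beaker, wide_beaker's own z axis and vertical below 0.1 rad and linear speed of each of mid_beaker, slim_beaker, wide_beaker below 0.02 m/s and horizontal distance between slim_beaker and mid_beaker below 0.013 m and z of slim_beaker in the frame of mid_beaker between 0.002 and 0.011 m and height (world z) of wide_beaker below 0.004 m); the robot touches nothing.
It fails at once if a bystander (block, dish, brush) is moved by more than 30 mm (distance of any of wood_block, dish, brush from where it was at the start of the episode above 0.03 m).
It fails at once if the middle beaker is dropped into the wide one (faster than 0.45 m/s inside it) (horizontal distance between mid_beaker and wide_beaker below 0.02 m and z of mid_beaker in the frame of wide_beaker between 0 and 0.05 m and linear speed of mid_beaker above 0.45 m/s and linear speed of wide_beaker below 0.1 m/s).
It fails at once if the slim beaker is dropped into the middle one (faster than 0.45 m/s inside it) (horizontal distance between slim_beaker and mid_beaker below 0.016 m and z of slim_beaker in the frame of mid_beaker between 0 and 0.07 m and linear speed of slim_beaker above 0.45 m/s and linear speed of mid_beaker below 0.1 m/s).
It also fails if it takes over 72 s, if anything falls off the work surface, if the arm or the gripper's body presses on something with over 40 N, if the wrist force passes 120 N, or if a joint passes its speed limit or range.

## Working session

There is one attempt and no reset: what is moved stays moved. The work goes in short steps, Python scripts to look and compute and a tool call to move; the robot and the scene stay as the last step left them, time stands still between calls to the robot, and variables do not carry over. Pictures are saved under pics/ and viewed, at most 10 in all, crops included, and the job is handed in when it is done.

Besides the shell and the picture viewer there is one more tool, called in YAML: its name, and indented under it one key for each argument. move_arm: Moves the arm, as the interface text tells. Its arguments: {"type":"object","properties":{"steps":{"type":"array"}},"required":["steps"]}

```bash
mkdir -p pics; ls; cat > h.py <<'E'
from bench import *
import numpy as np, cv2
def world(cam,dep,mask=None):
    m=camera_model(cam); R=cv2.Rodrigues(np.array(m["rvec"],float))[0]; t=np.array(m["tvec"],float)
    v,u=np.mgrid[0:480,0:640]
    P=np.stack([(u-m["cx"])/m["fx"]*dep,(v-m["cy"])/m["fy"]*dep,dep],-1)
    W=(P-t)@R
    W[dep==0]=np.nan
    return W
def save(n,p): cv2.imwrite("pics/"+n+".png",p[...,::-1])
E
python3 - <<'E'
from h import *
p,d=snapshot("top"); np.save("top_d.npy",d); np.save("top_p.npy",p); save("top0",p)
W=world("top",d)
for n in ["wide_beaker","mid_beaker","slim_beaker","wood_block","dish","brush"]:
    for s in silhouettes("top",n):
        m=s["pixels"]; w=W[m]; w=w[~np.isnan(w[:,0])]
        print(n,round(s["score"],2),np.round(s["uv"]),m.sum(),np.round(np.median(w,0),3),np.round(w.min(0),3),np.round(w.max(0),3),np.median(p[m],0))
print(get_obs())
E
```

```text
pics
wide_beaker 0.95 [464. 200.] 1985 [ 0.653 -0.244  0.018] [ 0.605 -0.281  0.001] [ 0.69  -0.197  0.065] [12. 38. 86.]
wide_beaker 0.64 [465. 272.] 2128 [ 0.518 -0.249  0.01 ] [ 0.474 -0.295 -0.003] [ 0.558 -0.2    0.064] [91.  94.  92.5]
mid_beaker 0.91 [384. 283.] 1628 [ 0.483 -0.1    0.053] [ 0.444 -0.138 -0.002] [ 0.536 -0.074  0.061] [ 7. 97. 94.]
mid_beaker 0.9 [368. 363.] 1698 [ 0.34  -0.078  0.054] [ 0.294 -0.119 -0.003] [ 0.389 -0.039  0.061] [ 15.  50. 113.]
mid_beaker 0.66 [306. 270.] 1467 [0.486 0.038 0.054] [ 0.46  -0.004  0.029] [0.519 0.079 0.062] [95. 96. 94.]
slim_beaker 0.7 [180. 249.] 709 [0.51  0.252 0.078] [ 0.494  0.239 -0.001] [0.528 0.302 0.112] [36. 37. 36.]
wood_block 0.9 [244. 334.] 695 [0.371 0.136 0.025] [ 0.35   0.107 -0.001] [0.392 0.166 0.03 ] [136. 119.  78.]
dish 0.86 [406. 146.] 987 [ 0.753 -0.126  0.008] [ 0.716 -0.159 -0.   ] [ 0.787 -0.091  0.019] [60. 61. 59.]
brush 0.89 [268. 156.] 591 [0.706 0.136 0.012] [ 0.615  0.125 -0.002] [0.81  0.15  0.017] [98. 13. 14.]
{'time': 0.35, 'joint_positions': array([-1.41810509e+00,  8.73834846e-02,  1.37104503e+00,  2.90888699e-06,
        1.68357149e+00, -1.03097824e-01]), 'qvel': array([-0.00060058, -0.00022699, -0.00219067,  0.00082517, -0.00076388,
       -0.00149498]), 'joint_torque': array([-2.11788189e-03, -3.39514303e+01, -3.02067304e+01,  7.16025336e-02,
        2.67141697e-02, -6.05568221e-05]), 'tool_pos': array([ 0.13913851, -0.53201478,  0.21923026]), 'ee_rot': array([-3.14118777e+00, -4.47970351e-05,  2.55789379e-01]), 'wrist_force': array([-0.42394057,  0.09567116, -0.16274948]), 'wrist_torque': array([ 0.02240212,  0.02726653, -0.0188548 ]), 'finger_force': 0.0, 'width': 0.09392700785485092}
```

View pics/top0.png

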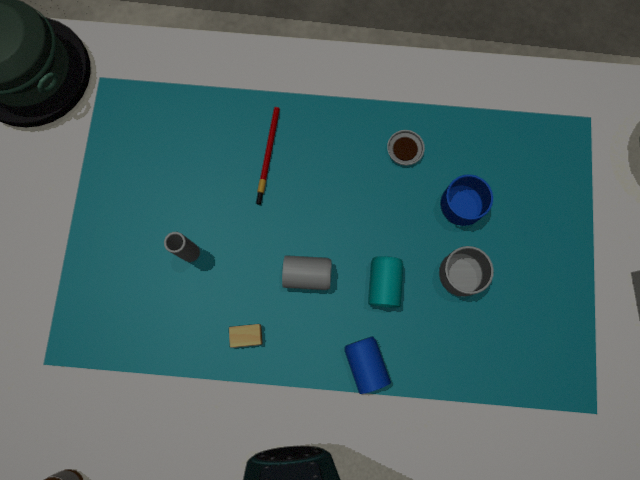

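The top view shows these candidates:
- **Mid:** steel (306,273), turquoise (386,282) and blue (368,365). The steel one is meant, because its mouth faces +y and the coloured ones are look-alikes.
- **Wide:** steel (467,272) and blue (467,200). The steel one is meant.
- **Slim:** (180,248) only.

I'll confirm in one crop and fit the poses.

```bash
python3 - <<'E'
from h import *
from scipy.optimize import least_squares
p=np.load("top_p.npy"); d=np.load("top_d.npy"); W=world("top",d)
cv2.imwrite("pics/crop.png",cv2.resize(p[220:320,150:510,::-1],(792,220),interpolation=cv2.INTER_CUBIC))
def near(c,r): return np.hypot(W[...,0]-c[0],W[...,1]-c[1])<r
def circ(P,r):
    f=lambda q:np.hypot(P[:,0]-q[0],P[:,1]-q[1])-r
    return least_squares(f,P[:,:2].mean(0),loss="soft_l1",f_scale=.002)
for n,c,r,z,R in [("wide",(.518,-.249),.06,.05,.040),("slim",(.51,.27),.06,.095,.016)]:
    P=W[near(c,r)&(W[...,2]>z)]; s=circ(P,R); print(n,len(P),np.median(P[:,2]),s.x,np.sqrt(np.mean(s.fun**2)))
P=W[near((.486,.038),.07)&(W[...,2]>.035)&(W[...,1]>-.03)]
rect=cv2.minAreaRect(P[:,:2].astype(np.float32)); print(len(P),rect)
T=P[P[:,2]>.05]; c=T.mean(0);u,s,v=np.linalg.svd(T[:,:2]-c[:2],full_matrices=False);a=v[0]*np.sign(v[0,1])
print("axis",a,np.degrees(np.arctan2(-a[0],a[1])),"c",c,"zmax",np.percentile(P[:,2],98))
l=(P[:,:2]-c[:2])@a; n=(P[:,:2]-c[:2])@np.array([-a[1],a[0]]);
for lo in np.arange(-.05,.05,.008):
    k=(l>lo)&(l<lo+.008); 
    if k.sum()>5: print(round(lo,3),k.sum(),n[k].min().round(3),n[k].max().round(3),P[k,2].max().round(3))
print("ends",l.min(),l.max())
E
```

```text
wide 480 0.05967038334221288 [ 0.51531249 -0.24151469] 0.0013207255612003662
slim 234 0.10734356839382359 [0.51105816 0.25648286] 0.0011997472145523858
1490 ((0.49030089378356934, 0.03831760957837105), (0.057384245097637177, 0.08367763459682465), 2.713649034500122)
axis [-0.02504429  0.99968634] 1.4350819410025137 c [0.4889314  0.03909396 0.05539257] zmax 0.05963704520541398
-0.05 12 -0.01 0.024 0.057
-0.042 135 -0.027 0.026 0.061
-0.034 144 -0.027 0.026 0.061
-0.026 141 -0.029 0.027 0.062
-0.018 147 -0.028 0.027 0.06
-0.01 140 -0.027 0.026 0.06
-0.002 144 -0.029 0.027 0.061
0.006 142 -0.029 0.027 0.061
0.014 142 -0.028 0.027 0.062
0.022 143 -0.027 0.028 0.06
0.03 141 -0.027 0.028 0.06
0.038 59 -0.029 0.027 0.06
ends -0.0427432435567949 0.04134368945144092
```

View pics/crop.png

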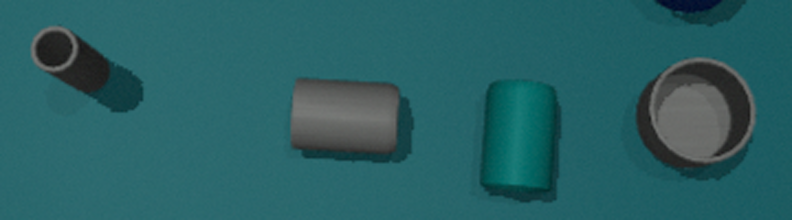

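The crop shows the steel mid beaker at (345,115), with its mouth to the left (+y) and its narrow foot to the right. The wide steel beaker is at (697,110) and the slim one at (55,48). I'll move above the mid beaker.

move_arm:
  steps: [0,0,1.35,0.35,0.582,-0.02,1,0,0,1.35,0.35,0.582,-0.02,1,0,0,1.35,0.35,0.582,-0.02,1,0,0,1.35,0.35,0.582,-0.02,1,0,0,1.35,0.35,0.582,-0.02,1,0,0,1.35,0.35,0.582,-0.02,1,0,0,1.35,0.35,0.582,-0.02,1,0,0,1.35,0.35,0.582,-0.02,1,0,0,1.35,0.35,0.582,-0.02,1,0,0,1.35,0.35,0.582,-0.02,1,0,0,1.35,0.35,0.582,-0.02,1,0,0,1.35,0.35,0.582,-0.02,1]

```text
time: 1.55
tool_pos: [0.449, -0.0161, 0.2022]
ee_rot: [3.14, 0.001, 1.606]
wrist_force: [0.6, -0.6, 0.5]
width: 0.094
finger_force: 0.0
```

move_arm:
  steps: [0,0,0,0.035,0.055,-0.05,1,-0.349,-0.012,0,0.035,0.055,-0.05,1,-0.349,-0.012,0,0.035,0.055,-0.05,1,-0.349,-0.012,0,0.035,0.055,-0.05,1,-0.349,-0.012,0,0.035,0.055,-0.05,1,-0.349,-0.012,0,0.035,0.055,-0.05,1]

```text
time: 2.15
tool_pos: [0.4833, 0.0371, 0.1519]
ee_rot: [-3.141, 0.348, 1.606]
wrist_force: [-0.8, -0.3, 0.5]
width: 0.094
finger_force: 0.0
```

```bash
python3 -c "
from h import *
o=get_obs(); print(o['tool_pos'],o['ee_rot'],o['joint_positions'])"
```

```text
[0.4833038  0.03710009 0.15188087] [-3.14146741  0.3482457   1.60644875] [ 0.19412579  0.01653693  1.6198253  -0.34368997  1.56307078  0.17121792]
```

move_arm:
  steps: [0,0,0,0.006,0.0115,-0.04,1,0,0,0,0.006,0.0115,-0.08,1,0,0,0,0.006,0.0115,-0.1255,1,0,0,0,0.006,0.0115,-0.1255,1,0,0,0,0.006,0.0115,-0.1255,1,0,0,0,0.006,0.0115,-0.1255,0.4,0,0,0,0.006,0.0115,-0.1255,0.4,0,0,0,0.006,0.0115,-0.1255,0.4,0,0,0,0.006,0.0115,-0.1255,0.4,0,0,0,0.006,0.0115,-0.1255,0.4]

```text
time: 3.15
tool_pos: [0.4898, 0.0485, 0.0271]
ee_rot: [3.14, 0.349, 1.606]
wrist_force: [-0.3, 0.5, 3.2]
width: 0.0581
finger_force: 30.0
```

move_arm:
  steps: [0,0,0,0,0,0.05,0.4,0,0,-0.14,0,0,0.1,0.4,0,0,-0.29,0,0,0.15,0.4,0,0,-0.43,0,0,0.17,0.4,0,0,-0.58,0,0,0.17,0.4,0,0,-0.72,0,0,0.17,0.4,0,0,-0.87,0,0,0.17,0.4,0,0,-1.01,0,0,0.17,0.4,0,0,-1.16,0,0,0.17,0.4,0,0,-1.3,0,0,0.17,0.4,0,0,-1.45,0,0,0.17,0.4,0,0,-1.571,0,0,0.17,0.4]

```text
time: 4.35
tool_pos: [0.4894, 0.0482, 0.1956]
ee_rot: [3.142, 0.35, 0.029]
wrist_force: [-0.9, 0.6, -0.8]
width: 0.0583
finger_force: 30.0
```

```bash
python3 -c "
from h import *
o=get_obs(); print(o['tool_pos'],o['ee_rot'],o['joint_positions'],o['width'])"
```

```text
[0.48936116 0.04823734 0.19555273] [3.14156078 0.35025768 0.02929386] [-0.00821792  0.22598363  1.30044876 -0.01397361  1.96515543  1.53019094] 0.058289050871553325
```

move_arm:
  steps: [0.005,-0.14,0,0.01,0,0,0.4,0.01,-0.28,0,0.02,0,0,0.4,0.015,-0.42,0,0.03,-0.011,0,0.4,0.02,-0.56,0,0.04,-0.011,0,0.4,0.024,-0.7,0,0.05,-0.011,-0.01,0.4,0.029,-0.84,0,0.06,-0.011,-0.015,0.4,0.034,-0.98,0,0.07,-0.011,-0.02,0.4,0.039,-1.12,0,0.08,-0.011,-0.03,0.4,0.044,-1.26,0,0.09,-0.011,-0.035,0.4,0.049,-1.4,0,0.1,-0.011,-0.04,0.4,0.054,-1.53,0,0.11,-0.011,-0.045,0.4,0.055,-1.57,0,0.11,-0.011,-0.045,0.4]

```text
time: 5.55
tool_pos: [0.5916, 0.0602, 0.155]
ee_rot: [-3.08, -1.075, 0.049]
wrist_force: [0.3, 1.4, -0.5]
width: 0.058
finger_force: 30.0
```

```bash
python3 - <<'E'
from h import *
o=get_obs(); print(o['tool_pos'],o['ee_rot'],o['joint_positions'],o['width'])
p,d=snapshot("scene"); save("s1",p)
R=cv2.Rodrigues
from scipy.spatial.transform import Rotation as Ro
print(Ro.from_euler("xyz",o['ee_rot']).as_matrix())
E
```

```text
[0.5916051  0.06023822 0.15496619] [-3.07993753 -1.07508757  0.04858274] [-0.10636658 -0.32547429  2.2400013   0.89371047  0.25469904  0.6182171 ] 0.05795728598082044
[[ 0.47509399  0.10260686  0.87393223]
 [ 0.02309955 -0.99429014  0.10418032]
 [ 0.87963181 -0.029308   -0.47475144]]
```

View pics/s1.png

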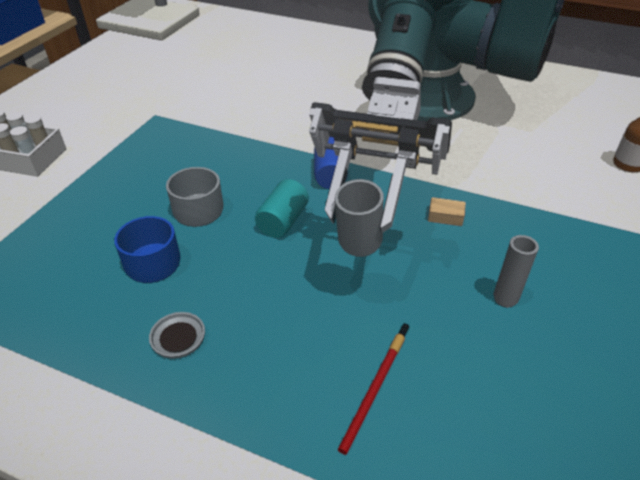

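The scene view shows the mid beaker (358,215) held mouth up and about 8° short of upright. The wrist is near its limit, with joint 5 at 0.25. I'll fit the arm kinematics to choose a placing pose that can be reached.

```bash
cat > kin.py <<'E'
import numpy as np
from scipy.optimize import least_squares
from scipy.spatial.transform import Rotation as Ro
Q=np.array([[-1.41810509,0.0873834846,1.37104503,0,1.68357149,-.103097824],[0.19412579,0.01653693,1.6198253,-0.34368997,1.56307078,0.17121792],[-0.00821792,0.22598363,1.30044876,-0.01397361,1.96515543,1.53019094],[-0.10636658,-0.32547429,2.2400013,0.89371047,0.25469904,0.6182171]])
P=np.array([[.13913851,-.53201478,.21923026],[.4833038,.03710009,.15188087],[.48936116,.04823734,.19555273],[.5916051,.06023822,.15496619]])
E=np.array([[-3.14118777,-4.5e-5,.255789],[-3.14146741,.3482457,1.60644875],[3.14156078,.35025768,.02929386],[-3.07993753,-1.07508757,.04858274]])
rz=lambda a:Ro.from_euler("z",a); ry=lambda a:Ro.from_euler("y",a)
def fk(q,k):
    a1,s,h,L1,e,L2,L3,s2,off=k
    A=rz(q[0]); B=A*ry(q[1]); C=A*ry(q[1]+q[2]); D=C*rz(q[3])*ry(q[4])
    T=D*rz(q[5]+off)
    return A.apply([a1,s,h])+B.apply([0,0,L1])+C.apply([e,s2*0,L2])+D.apply([0,s2,L3]),T
def res(k):
    r=[]
    for q,p,e in zip(Q,P,E):
        x,T=fk(q,k); r+=list(x-p)+list(.3*(T.inv()*Ro.from_euler("xyz",e)).as_rotvec())
    r+=list(1e-3*np.array([k[4],k[0],k[7]]))
    return np.array(r)
best=min((least_squares(res,[0,.05,.35,.4,0,.4,.2,0,o]) for o in (0,1.57,3.14,-1.57)),key=lambda s:s.cost)
K=best.x
LO=np.array([-3.1,-.76,.27,-1.08,.17,-2.57]);HI=np.array([3.1,2.03,2.55,4.22,2.65,2.57])
def ik(p,T,q0):
    f=lambda q:np.r_[fk(q,K)[0]-p,.3*(fk(q,K)[1].inv()*T).as_rotvec()]
    return least_squares(f,np.clip(q0,LO+.01,HI-.01),bounds=(LO,HI))
def tgt(az,lean,roll=0):  # tool z down 'lean' below horizontal at azimuth az, tool y horizontal
    z=np.array([np.cos(lean)*np.cos(az),np.cos(lean)*np.sin(az),-np.sin(lean)]); y=np.array([np.sin(az),-np.cos(az),0])
    return Ro.from_matrix(np.c_[np.cross(y,z),y,z])
E
python3 - <<'E'
from kin import *
print(K.round(4),best.cost,np.abs(best.fun).max())
for lean in (20,):
  for x in (.5,.55,.6,.65,.7):
   for z in (.15,.055):
    for q0 in (Q[3],[0,0,2,0,.3,1.5],[0,0,2,3.1,.3,-1.6]):
      s=ik(np.array([x,.04,z]),tgt(.035,np.radians(lean)),np.array(q0)); print(lean,x,z,s.cost<1e-8,np.round(s.x,2),s.cost.round(6))
E
```

```text
[-0.      0.0566  0.1526  0.449   0.1007  0.4998  0.3366  0.      1.5708] 5.070674129687638e-09 0.00010069374228581333
20 0.5 0.15 True [-0.15 -0.64  2.52  1.31  0.18  0.2 ] 0.0
20 0.5 0.15 True [-0.15 -0.64  2.52  1.31  0.18  0.2 ] 0.0
20 0.5 0.15 True [-0.15 -0.64  2.52  1.31  0.18  0.2 ] 0.0
20 0.5 0.055 False [-0.12 -0.25  2.55  2.77  0.38 -1.28] 0.000119
20 0.5 0.055 False [-0.12 -0.25  2.55  2.77  0.38 -1.28] 0.000119
20 0.5 0.055 False [-0.12 -0.25  2.55  2.77  0.38 -1.28] 0.000119
20 0.55 0.15 False [-0.13 -0.43  2.42  1.99  0.17 -0.48] 1e-06
20 0.55 0.15 False [-0.13 -0.43  2.42  1.99  0.17 -0.48] 1e-06
20 0.55 0.15 False [-0.13 -0.43  2.42  1.99  0.17 -0.48] 1e-06
20 0.55 0.055 True [-0.12 -0.1   2.48  2.82  0.47 -1.33] 0.0
20 0.55 0.055 True [-0.12 -0.1   2.48  2.82  0.47 -1.33] 0.0
20 0.55 0.055 True [-0.12 -0.1   2.48  2.82  0.47 -1.33] 0.0
20 0.6 0.15 True [-0.1  -0.26  2.32  2.37  0.18 -0.86] 0.0
20 0.6 0.15 True [-0.1  -0.26  2.32  2.37  0.18 -0.86] 0.0
20 0.6 0.15 True [-0.1  -0.26  2.32  2.37  0.18 -0.86] 0.0
20 0.6 0.055 True [-0.1   0.02  2.36  2.86  0.47 -1.37] 0.0
20 0.6 0.055 True [-0.1   0.02  2.36  2.86  0.47 -1.37] 0.0
20 0.6 0.055 True [-0.1   0.02  2.36  2.86  0.47 -1.37] 0.0
20 0.65 0.15 True [-0.08 -0.12  2.21  2.54  0.2  -1.01] 0.0
20 0.65 0.15 True [-0.08 -0.12  2.21  2.54  0.2  -1.01] 0.0
20 0.65 0.15 True [-0.08 -0.12  2.21  2.54  0.2  -1.01] 0.0
20 0.65 0.055 True [-0.08  0.12  2.25  2.89  0.46 -1.38] 0.0
20 0.65 0.055 True [-0.08  0.12  2.25  2.89  0.46 -1.38] 0.0
20 0.65 0.055 True [-0.08  0.12  2.25  2.89  0.46 -1.38] 0.0
20 0.7 0.15 True [-0.07 -0.01  2.1   2.61  0.2  -1.08] 0.0
20 0.7 0.15 True [-0.07 -0.01  2.1   2.61  0.2  -1.08] 0.0
20 0.7 0.15 True [-0.07 -0.01  2.1   2.61  0.2  -1.08] 0.0
20 0.7 0.055 True [-0.07  0.21  2.13  2.9   0.43 -1.39] 0.0
20 0.7 0.055 True [-0.07  0.21  2.13  2.9   0.43 -1.39] 0.0
20 0.7 0.055 True [-0.07  0.21  2.13  2.9   0.43 -1.39] 0.0
```

```bash
cat > to.py <<'E'
import sys
from h import *; from kin import *
x,y,z,az,lean=map(float,sys.argv[1:])
o=get_obs(); R=Ro.from_euler("xyz",o["ee_rot"])
print("turn",(tgt(az,lean)*R.inv()).as_rotvec().round(3),"shift",(np.array([x,y,z])-o["tool_pos"]).round(4),"q",o["joint_positions"].round(3),"w",o["width"],o["wrist_force"].round(1))
E
python3 to.py .6 .04 .13 .035 .349
```

```text
turn [-0.02  -0.147 -0.071] shift [ 0.0083 -0.0207 -0.0247] q [-0.106 -0.325  2.24   0.902  0.255  0.611] w 0.05834728414276835 [-0.6  0.3 -2. ]
```

move_arm:
  steps: [-0.02,-0.147,-0.071,0.0083,-0.0207,-0.0247,0.4,-0.02,-0.147,-0.071,0.0083,-0.0207,-0.0247,0.4,-0.02,-0.147,-0.071,0.0083,-0.0207,-0.0247,0.4,-0.02,-0.147,-0.071,0.0083,-0.0207,-0.0247,0.4,-0.02,-0.147,-0.071,0.0083,-0.0207,-0.0247,0.4,-0.02,-0.147,-0.071,0.0083,-0.0207,-0.0247,0.4,-0.02,-0.147,-0.071,0.0083,-0.0207,-0.0247,0.4,-0.02,-0.147,-0.071,0.0083,-0.0207,-0.0247,0.4,-0.02,-0.147,-0.071,0.0083,-0.0207,-0.0247,0.4,-0.02,-0.147,-0.071,0.0083,-0.0207,-0.0247,0.4]

```text
time: 6.6
tool_pos: [0.6016, 0.0392, 0.1333]
ee_rot: [3.138, -1.224, 0.037]
wrist_force: [-0.2, 0.4, -1.7]
width: 0.0582
finger_force: 30.0
```

```bash
python3 to.py .6 .04 .06 .035 .349
```

```text
turn [0.001 0.002 0.002] shift [-0.0016  0.0008 -0.0733] q [-0.098 -0.215  2.326  2.566  0.227 -1.053] w 0.058183065999635734 [-0.2  0.4 -1.7]
```

move_arm:
  steps: [0,0,0,0,0,-0.02,0.4,0,0,0,0,0,-0.04,0.4,0,0,0,0,0,-0.06,0.4,0,0,0,0,0,-0.07,0.4,0,0,0,0,0,-0.075,0.4,0,0,0,0,0,-0.075,0.4,0,0,0,0,0,-0.075,0.4]

```text
time: 7.3
tool_pos: [0.6024, 0.039, 0.0597]
ee_rot: [3.137, -1.227, 0.037]
wrist_force: [-0.2, -0.4, -2.0]
width: 0.0583
finger_force: 30.0
```

```bash
python3 to.py .6 .04 .052 .035 .349
```

```text
turn [0.001 0.005 0.002] shift [-0.0024  0.001  -0.0077] q [-0.098  0.011  2.358  2.867  0.467 -1.37 ] w 0.05834273464103525 [-0.2 -0.4 -2. ]
```

move_arm:
  steps: [0,0,0,0,0,-0.002,0.4,0,0,0,0,0,-0.004,0.4,0,0,0,0,0,-0.006,0.4,0,0,0,0,0,-0.007,0.4,0,0,0,0,0,-0.008,0.4,0,0,0,0,0,-0.008,0.4]

```text
time: 7.9
tool_pos: [0.6032, 0.0389, 0.0533]
ee_rot: [3.137, -1.231, 0.037]
wrist_force: [-2.3, 0.4, 5.2]
width: 0.0579
finger_force: 30.0
```

move_arm:
  steps: [0,0,0,0,0,0,0.7,0,0,0,0,0,0,1,0,0,0,0,0,0,1,0,0,0,0,0,0,1,0,0,0,0,0,0,1,0,0,0,-0.028,0,0.01,1,0,0,0,-0.056,-0.001,0.02,1,0,0,0,-0.094,-0.003,0.034,1,0,0,0,-0.12,-0.003,0.07,1,0,0,0,-0.14,-0.003,0.12,1,0,0,0,-0.14,-0.003,0.16,1]

```text
time: 9.0
tool_pos: [0.4988, 0.0593, 0.1101]
ee_rot: [-3.077, -1.203, 0.026]
wrist_force: [-0.2, 0.7, -0.0]
width: 0.0939
finger_force: 0.0
```

```bash
python3 - <<'E'
from h import *
p,d=snapshot("scene"); save("s2",p)
p,d=snapshot("top"); W=world("top",d); 
o=get_obs(); print(o['joint_positions'].round(2),o['tool_pos'],o['ee_rot'])
from scipy.optimize import least_squares
P=W[(np.hypot(W[...,0]-.6,W[...,1]-.04)<.06)&(W[...,2]>.07)&(W[...,2]<.1)]
f=lambda q:np.hypot(P[:,0]-q[0],P[:,1]-q[1])-.027
s=least_squares(f,[.6,.04],loss="soft_l1",f_scale=.002); print(len(P),np.median(P[:,2]),s.x,np.std(s.fun))
E
```

```text
[-0.15 -0.52  2.55  1.9   0.24 -0.41] [0.49919773 0.0595551  0.11094464] [-3.08321187 -1.20501624  0.03307647]
343 0.08357030293337356 [0.60051913 0.03972297] 0.0012791938368427527
```

View pics/s2.png

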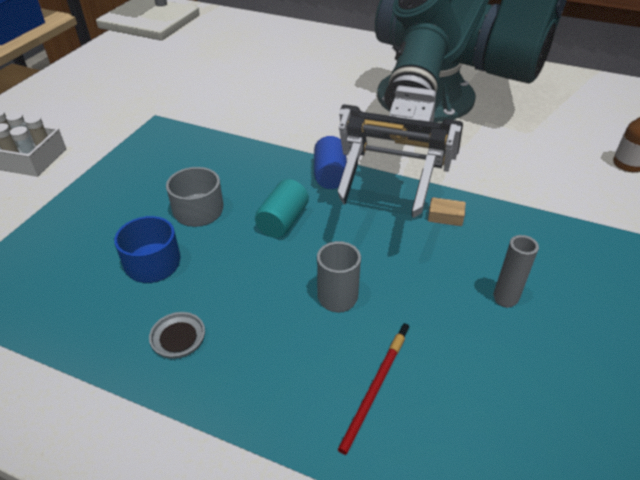

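The beaker stands upright at (338,275) in the picture, which is world (0.6005, 0.040), with its rim at 84 mm. I'll turn the tool down and go above it.

```bash
python3 to.py .5 .04 .22 .035 0.8;python3 to.py .6005 .0397 .2 .035 1.5708
```

```text
turn [-0.047  0.433 -0.047] shift [ 0.0008 -0.0196  0.1091] q [-0.148 -0.525  2.55   1.903  0.24  -0.407] w 0.09420339999934643 [ 0.6 -0.7 -0.1]
turn [-0.092  1.202 -0.033] shift [ 0.1013 -0.0199  0.0891] q [-0.148 -0.525  2.55   1.903  0.24  -0.407] w 0.09420339999934643 [ 0.6 -0.7 -0.1]
```

move_arm:
  steps: [-0.015,0.15,-0.016,0,-0.01,0.04,1,-0.03,0.29,-0.032,0,-0.02,0.08,1,-0.047,0.433,-0.047,0,-0.02,0.109,1,-0.047,0.433,-0.047,0,-0.02,0.109,1,-0.047,0.433,-0.047,0,-0.02,0.109,1,-0.047,0.433,-0.047,0,-0.02,0.109,1,-0.055,0.58,-0.045,0.02,-0.02,0.109,1,-0.063,0.72,-0.042,0.04,-0.02,0.109,1,-0.072,0.86,-0.04,0.06,-0.02,0.109,1,-0.08,1,-0.037,0.08,-0.02,0.109,1,-0.088,1.14,-0.034,0.1,-0.02,0.109,1,-0.092,1.202,-0.033,0.101,-0.02,0.109,1]

```text
time: 10.3
tool_pos: [0.6016, 0.0416, 0.2166]
ee_rot: [-3.132, -0.109, 0.041]
wrist_force: [0.2, -0.3, -0.5]
width: 0.094
finger_force: 0.0
```

```bash
python3 to.py .6005 .0397 .11 .035 1.5708
```

```text
turn [-0.014  0.109 -0.007] shift [-0.0011 -0.0019 -0.1066] q [-0.035  0.124  1.34   0.018  1.569  1.495] w 0.09399671298277487 [ 0.2 -0.3 -0.5]
```

move_arm:
  steps: [-0.014,0.109,-0.007,-0.001,-0.002,-0.05,1,-0.014,0.109,-0.007,-0.001,-0.002,-0.09,1,-0.014,0.109,-0.007,-0.001,-0.002,-0.12,1,-0.014,0.109,-0.007,-0.001,-0.002,-0.1425,1,-0.014,0.109,-0.007,-0.001,-0.002,-0.1425,1,-0.014,0.109,-0.007,-0.001,-0.002,-0.1425,1]

```text
time: 10.9
tool_pos: [0.5985, 0.0383, 0.0743]
ee_rot: [3.138, -0.005, 0.031]
wrist_force: [-0.4, -0.1, 0.1]
width: 0.0938
finger_force: 0.0
```

```bash
python3 to.py .6005 .0397 .074 .035 1.5708
```

```text
turn [0.003 0.005 0.004] shift [ 0.002   0.0014 -0.0003] q [-0.029  0.263  1.46  -0.003  1.414  1.511] w 0.09380922735170616 [-0.4 -0.1  0.1]
```

move_arm:
  steps: [0.003,0.005,0.004,0.002,0.0014,0,1,0.003,0.005,0.004,0.002,0.0014,0,0.4,0.003,0.005,0.004,0.002,0.0014,0,0.4,0.003,0.005,0.004,0.002,0.0014,0,0.4,0.003,0.005,0.004,0.002,0.0014,0,0.4,0.003,0.005,0.004,0.002,0.0014,0,0.4,0.003,0.005,0.004,0.002,0.0014,0.04,0.4,0.003,0.005,0.004,0.002,0.0014,0.08,0.4,0.003,0.005,0.004,0.002,0.0014,0.11,0.4,0.003,0.005,0.004,0.002,0.0014,0.11,0.4]

```text
time: 11.9
tool_pos: [0.6036, 0.0387, 0.1912]
ee_rot: [3.138, -0.013, 0.033]
wrist_force: [0.4, 0.7, -1.8]
width: 0.0581
finger_force: 30.0
```

```bash
python3 to.py .515 -.2415 .18 .035 1.5708
```

```text
turn [0.003 0.014 0.002] shift [-0.0886 -0.2802 -0.0112] q [-0.028  0.206  1.292 -0.003  1.63   1.51 ] w 0.05809485733508104 [ 0.4  0.7 -1.8]
```

move_arm:
  steps: [0,0.007,0,-0.014,-0.045,0,0.4,0,0.007,0,-0.028,-0.09,0,0.4,0,0.007,0,-0.042,-0.135,0,0.4,0,0.007,0,-0.056,-0.18,0,0.4,0,0.007,0,-0.07,-0.225,0,0.4,0,0.007,0,-0.08,-0.26,0,0.4,0,0.007,0,-0.0886,-0.28,-0.01,0.4,0,0.007,0,-0.0886,-0.28,-0.02,0.4,0,0.007,0,-0.0886,-0.28,-0.02,0.4]

```text
time: 12.8
tool_pos: [0.5104, -0.2402, 0.1611]
ee_rot: [-3.14, 0.01, 0.032]
wrist_force: [-0.2, -0.1, -2.4]
width: 0.0581
finger_force: 30.0
```

```bash
python3 to.py .515 -.2415 .15 .035 1.5708; python3 - <<'E'
from h import *
from scipy.optimize import least_squares
p,d=snapshot("top"); W=world("top",d); save("t3",p[180:330,400:550].repeat(4,0).repeat(4,1))
for r,z0,z1,R in ((.05,.05,.065,.04),(.05,.13,.2,.027)):
    P=W[(np.hypot(W[...,0]-.515,W[...,1]+.2415)<r)&(W[...,2]>z0)&(W[...,2]<z1)]
    if len(P)<20: print(len(P)); continue
    f=lambda q:np.hypot(P[:,0]-q[0],P[:,1]-q[1])-R
    s=least_squares(f,[.515,-.2415],loss="soft_l1",f_scale=.002); print(len(P),np.median(P[:,2]),s.x,np.std(s.fun))
E
```

```text
turn [-0.002 -0.01   0.003] shift [ 0.0046 -0.0013 -0.0111] q [-0.538  0.144  1.423 -0.004  1.584  1.001] w 0.05805891085301596 [-0.2 -0.1 -2.4]
67 0.059316705404152285 [ 0.51595354 -0.2412894 ] 0.0012829433755400358
16
```

move_arm:
  steps: [-0.002,-0.01,0,0.005,-0.001,0,0.4,-0.002,-0.01,0,0.005,-0.001,0,0.4,-0.002,-0.01,0,0.005,-0.001,-0.015,0.4,-0.002,-0.01,0,0.005,-0.001,-0.03,0.4,-0.002,-0.01,0,0.005,-0.001,-0.045,0.4,-0.002,-0.01,0,0.005,-0.001,-0.06,0.4,-0.002,-0.01,0,0.005,-0.001,-0.07,0.4,-0.002,-0.01,0,0.005,-0.001,-0.075,0.4,-0.002,-0.01,0,0.005,-0.001,-0.075,0.4]

```text
time: 13.75
tool_pos: [0.5168, -0.2421, 0.0893]
ee_rot: [3.137, -0.004, 0.033]
wrist_force: [0.9, -0.6, -1.9]
width: 0.0584
finger_force: 30.0
```

```bash
python3 to.py .5155 -.2413 .08 .035 1.5708
```

```text
turn [0.004 0.004 0.002] shift [-0.0013  0.0008 -0.0093] q [-5.360e-01  1.890e-01  1.518e+00 -1.000e-03  1.429e+00  1.002e+00] w 0.058423371219966234 [ 0.9 -0.6 -1.9]
```

move_arm:
  steps: [0,0,0,0,0,-0.003,0.4,0,0,0,0,0,-0.006,0.4,0,0,0,0,0,-0.008,0.4,0,0,0,0,0,-0.009,0.4,0,0,0,0,0,-0.009,0.4]

```text
time: 14.25
tool_pos: [0.5175, -0.2423, 0.0817]
ee_rot: [3.136, -0.006, 0.033]
wrist_force: [0.8, 0.3, -0.7]
width: 0.0585
finger_force: 30.0
```

move_arm:
  steps: [0,0,0,0,0,-0.001,0.4,0,0,0,0,0,-0.002,0.4,0,0,0,0,0,-0.002,0.4]

```text
time: 14.55
tool_pos: [0.5178, -0.2424, 0.0816]
ee_rot: [3.136, -0.007, 0.033]
wrist_force: [-2.5, 0.5, 7.3]
width: 0.058
finger_force: 30.0
```

move_arm:
  steps: [0,0,0,0,0,0,0.7,0,0,0,0,0,0,0.8,0,0,0,0,0,0,0.8,0,0,0,0,0,0,0.8,0,0,0,0,0,0.03,0.8,0,0,0,0,0,0.07,0.8,0,0,0,0,0,0.12,0.8,0,0,0,0,0.04,0.14,0.8,0,0,0,0,0.09,0.14,0.8,0,0,0,0,0.14,0.14,0.8,0,0,0,0,0.19,0.14,0.8,0,0,0,0,0.24,0.14,0.8]

```text
time: 15.75
tool_pos: [0.5171, -0.0005, 0.2194]
ee_rot: [3.136, -0.006, 0.032]
wrist_force: [0.4, 0.6, -0.5]
width: 0.0754
finger_force: 0.0
```

```bash
cat > fit.py <<'E'
from h import *
from scipy.optimize import least_squares
def fits(L):
    p,d=snapshot("top"); W=world("top",d)
    for n,c,z0,z1,R in L:
        P=W[(np.hypot(W[...,0]-c[0],W[...,1]-c[1])<.055)&(W[...,2]>z0)&(W[...,2]<z1)]
        if len(P)<10: print(n,len(P)); continue
        s=least_squares(lambda q:np.hypot(P[:,0]-q[0],P[:,1]-q[1])-R,c,loss="soft_l1",f_scale=.002)
        print(n,len(P),np.median(P[:,2]).round(4),s.x.round(4),np.std(s.fun).round(4))
    return p
E
python3 - <<'E'
from fit import *
p=fits([("wide",(.5155,-.241),.052,.066,.04),("mid",(.5155,-.241),.083,.1,.027),("slim",(.511,.2565),.095,.12,.016)])
save("t4",cv2.resize(p[220:320,400:540],(700,500)))
E
python3 to.py .511 .2565 .2 .035 1.5708
```

```text
wide 529 0.0599 [ 0.5153 -0.2419] 0.006
mid 311 0.09 [ 0.518  -0.2404] 0.0013
slim 234 0.1073 [0.511  0.2564] 0.0012
turn [-0.002  0.006 -0.006] shift [-0.0056  0.2491 -0.0195] q [-0.097  0.008  1.453  0.003  1.675  1.433] w 0.07532469055693057 [-0.   4.6  0.3]
```

View pics/t4.png

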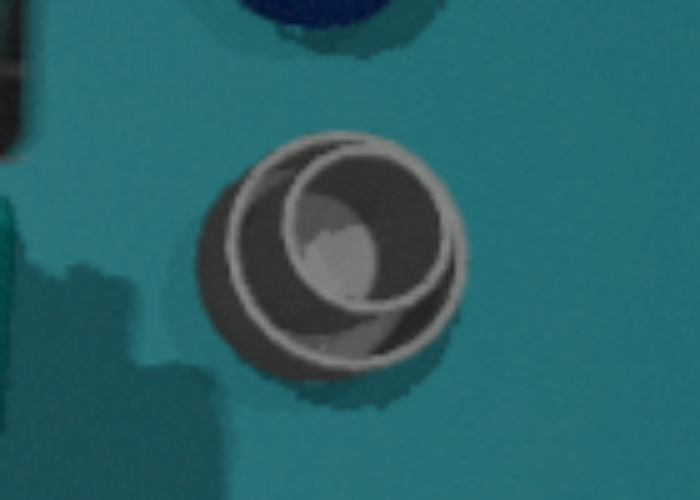

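The middle beaker sits in the wide one at crop (365,225), with its rim at 90 mm and its centre about 3 mm off. Next is the slim one.

move_arm:
  steps: [-0.002,0.006,0,-0.0056,0.05,0,0.8,-0.002,0.006,0,-0.0056,0.1,0,0.8,-0.002,0.006,0,-0.0056,0.15,0,0.8,-0.002,0.006,0,-0.0056,0.2,0,0.8,-0.002,0.006,0,-0.0056,0.24,0,0.8,-0.002,0.006,0,-0.0056,0.249,-0.02,0.8,-0.002,0.006,0,-0.0056,0.249,-0.04,0.8,-0.002,0.006,0,-0.0056,0.249,-0.04,0.8]

```text
time: 16.6
tool_pos: [0.5099, 0.2465, 0.1755]
ee_rot: [3.132, 0.007, 0.034]
wrist_force: [-0.1, 0.3, -0.1]
width: 0.0752
finger_force: 0.0
```

```bash
python3 to.py .511 .2564 .1 .035 1.5708
```

```text
turn [ 0.01  -0.007  0.001] shift [ 0.0011  0.0099 -0.0755] q [ 0.354  0.144  1.395 -0.007  1.612  1.891] w 0.0752307142769055 [-0.1  0.3 -0.1]
```

move_arm:
  steps: [0,0,0,0,0,0,0.8,0,0,0,0,0,0,0.8]

```text
time: 16.8
tool_pos: [0.5125, 0.2464, 0.1808]
ee_rot: [3.135, -0.002, 0.032]
wrist_force: [0.5, -0.2, 0.4]
width: 0.0753
finger_force: 0.0
```

```bash
python3 to.py .511 .2564 .1 .035 1.5708
```

```text
turn [0.006 0.002 0.003] shift [-0.0015  0.01   -0.0808] q [ 0.352  0.14   1.389 -0.007  1.613  1.891] w 0.0752576052875028 [ 0.5 -0.2  0.4]
```

move_arm:
  steps: [0.006,0.002,0,-0.0015,0.01,0,0.8,0.006,0.002,0,-0.0015,0.01,-0.03,0.8,0.006,0.002,0,-0.0015,0.01,-0.06,0.8,0.006,0.002,0,-0.0015,0.01,-0.081,0.8,0.006,0.002,0,-0.0015,0.01,-0.081,0.8,0.006,0.002,0,-0.0015,0.01,-0.081,0.8,0.006,0.002,0,-0.0015,0.01,-0.081,0.2,0.006,0.002,0,-0.0015,0.01,-0.081,0.2,0.006,0.002,0,-0.0015,0.01,-0.081,0.2,0.006,0.002,0,-0.0015,0.01,-0.081,0.2,0.006,0.002,0,-0.0015,0.01,-0.081,0.2,0.006,0.002,0,-0.0015,0.01,-0.081,0.2]

```text
time: 18.0
tool_pos: [0.5103, 0.2567, 0.0986]
ee_rot: [3.141, 0.002, 0.033]
wrist_force: [-0.4, -0.7, 1.1]
width: 0.0345
finger_force: 29.9
```

```bash
python3 to.py .518 -.2404 .24 .035 1.5708
```

```text
turn [ 0.001 -0.002  0.002] shift [ 0.0077 -0.4971  0.1414] q [ 0.367  0.189  1.498 -0.     1.456  1.905] w 0.03453069652982686 [-0.4 -0.7  1.1]
```

move_arm:
  steps: [0,0,0,0,0,0.04,0.2,0,0,0,0,0,0.09,0.2,0,0,0,0,0,0.13,0.2,0,0,0,0,-0.045,0.141,0.2,0,0,0,0.002,-0.09,0.141,0.2,0,0,0,0.002,-0.135,0.141,0.2,0,0,0,0.003,-0.18,0.141,0.2,0,0,0,0.004,-0.225,0.141,0.2,0,0,0,0.005,-0.27,0.141,0.2,0,0,0,0.006,-0.315,0.141,0.2,0,0,0,0.007,-0.36,0.141,0.2,0,0,0,0.007,-0.36,0.141,0.2]

```text
time: 19.2
tool_pos: [0.5166, -0.1084, 0.2385]
ee_rot: [3.138, 0.004, 0.025]
wrist_force: [-0.3, 0.4, -1.4]
width: 0.0342
finger_force: 29.9
```

```bash
python3 to.py .518 -.2404 .24 .035 1.5708
```

```text
turn [ 0.003 -0.004  0.01 ] shift [ 0.0014 -0.132   0.0015] q [-0.312  0.037  1.386 -0.004  1.721  1.233] w 0.034151382330567054 [-0.3  0.4 -1.4]
```

move_arm:
  steps: [0.003,-0.004,0.008,0.0014,-0.045,0,0.2,0.003,-0.004,0.008,0.0014,-0.09,0,0.2,0.003,-0.004,0.008,0.0014,-0.12,0,0.2,0.003,-0.004,0.008,0.0014,-0.132,0,0.2,0.003,-0.004,0.008,0.0014,-0.132,0,0.2,0.003,-0.004,0.008,0.0014,-0.132,0,0.2]

```text
time: 19.8
tool_pos: [0.5188, -0.2338, 0.2392]
ee_rot: [-3.138, -0.002, 0.042]
wrist_force: [0.2, 1.5, -1.2]
width: 0.0342
finger_force: 29.9
```

```bash
python3 to.py .518 -.2404 .11 .035 1.5708; python3 - <<'E'
from fit import *
p=fits([("mid",(.518,-.2404),.085,.096,.025)])
p,d=snapshot("scene"); save("s5",cv2.resize(p[60:260,120:280],(640,600)[:2]) if 0 else cv2.resize(p[40:240,110:270],(480,600)))
E
```

```text
turn [-0.003  0.001 -0.007] shift [-0.0008 -0.0066 -0.1292] q [-0.525  0.127  1.288  0.004  1.727  1.004] w 0.03422270892920739 [ 0.2  1.5 -1.2]
mid 69 0.0901 [ 0.5168 -0.2392] 0.0013
```

View pics/s5.png

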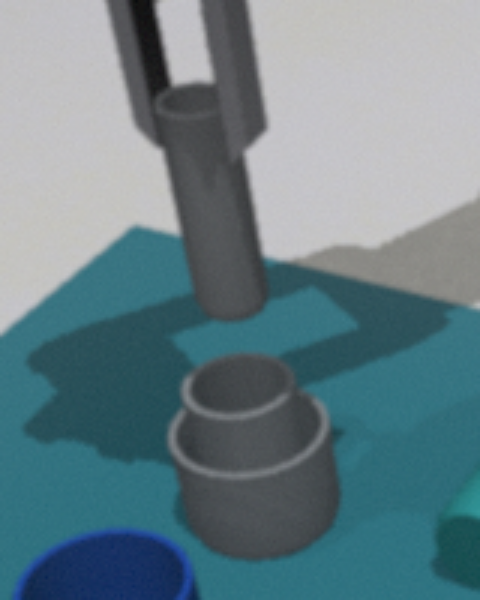

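```bash
python3 - <<'E'
from h import *
from scipy.optimize import least_squares
p,d=snapshot("scene"); W=world("scene",d)
P=W[(np.hypot(W[...,0]-.518,W[...,1]+.234)<.035)&(W[...,2]>.145)&(W[...,2]<.21)]
s=least_squares(lambda q:np.hypot(P[:,0]-q[0]-q[2]*(P[:,2]-.14),P[:,1]-q[1]-q[3]*(P[:,2]-.14))-.018,[.518,-.234,0,0],loss="soft_l1",f_scale=.002)
print(len(P),s.x,np.std(s.fun),get_obs()["tool_pos"])
P=W[(np.hypot(W[...,0]-.518,W[...,1]+.24)<.035)&(W[...,2]>.065)&(W[...,2]<.093)]
s=least_squares(lambda q:np.hypot(P[:,0]-q[0],P[:,1]-q[1])-.029,[.518,-.24],loss="soft_l1",f_scale=.002)
print(len(P),s.x,np.std(s.fun))
E
```

```text
1019 [ 0.52167402 -0.23324171 -0.00563275 -0.0025246 ] 0.0010426887310815787 [ 0.51893901 -0.23361248  0.239705  ]
1049 [ 0.52109942 -0.24110672] 0.001301195380463078
```

move_arm:
  steps: [0,0,0,-0.0006,-0.0075,0,0.2,0,0,0,-0.0006,-0.0075,0,0.2,0,0,0,-0.0006,-0.0075,-0.015,0.2,0,0,0,-0.0006,-0.0075,-0.03,0.2,0,0,0,-0.0006,-0.0075,-0.045,0.2,0,0,0,-0.0006,-0.0075,-0.06,0.2,0,0,0,-0.0006,-0.0075,-0.075,0.2,0,0,0,-0.0006,-0.0075,-0.09,0.2,0,0,0,-0.0006,-0.0075,-0.105,0.2,0,0,0,-0.0006,-0.0075,-0.115,0.2,0,0,0,-0.0006,-0.0075,-0.121,0.2,0,0,0,-0.0006,-0.0075,-0.121,0.2]

```text
time: 21.15
tool_pos: [0.5176, -0.2425, 0.1173]
ee_rot: [-3.139, -0.0, 0.041]
wrist_force: [0.8, 1.0, 0.1]
width: 0.0344
finger_force: 29.9
```

```bash
python3 to.py .5183 -.2415 .1106 .035 1.5708
```

```text
turn [-0.003  0.    -0.006] shift [ 0.0007  0.001  -0.0067] q [-0.539  0.177  1.474  0.003  1.491  0.991] w 0.03439895035003653 [0.8 1.  0.1]
```

move_arm:
  steps: [0,0,0,0,0,-0.002,0.2,0,0,0,0,0,-0.004,0.2,0,0,0,0,0,-0.006,0.2,0,0,0,0,0,-0.007,0.2,0,0,0,0,0,-0.008,0.2,0,0,0,0,0,-0.008,0.2]

```text
time: 21.75
tool_pos: [0.5182, -0.2429, 0.1107]
ee_rot: [-3.14, -0.002, 0.041]
wrist_force: [1.0, -0.3, -1.0]
width: 0.0344
finger_force: 29.9
```

move_arm:
  steps: [0,0,0,0,0,-0.001,0.2,0,0,0,0,0,-0.002,0.2,0,0,0,0,0,-0.002,0.2]

```text
time: 22.05
tool_pos: [0.5186, -0.2429, 0.1106]
ee_rot: [-3.141, -0.004, 0.041]
wrist_force: [-0.9, 1.3, 5.9]
width: 0.0346
finger_force: 29.9
```

Contact at the expected height, so I'll release and retreat.

move_arm:
  steps: [0,0,0,0,0,0,0.5,0,0,0,0,0,0,0.6,0,0,0,0,0,0,0.6,0,0,0,0,0,0,0.6,0,0,0,0,0,0.03,0.6,0,0,0,0,0,0.07,0.6,0,0,0,0,0,0.12,0.6,0,0,0,-0.02,0.04,0.14,0.6,0,0,0,-0.04,0.09,0.14,0.6,0,0,0,-0.06,0.14,0.14,0.6,0,0,0,-0.06,0.19,0.14,0.6,0,0,0,-0.06,0.19,0.14,0.6]

```text
time: 23.25
tool_pos: [0.4572, -0.0486, 0.2491]
ee_rot: [-3.138, -0.003, 0.047]
wrist_force: [-0.1, -0.9, 0.3]
width: 0.0561
finger_force: 0.0
```

```bash
python3 - <<'E'
from fit import *
p=fits([("wide",(.5155,-.241),.052,.066,.04),("mid",(.518,-.2404),.083,.1,.027),("slim",(.518,-.241),.108,.13,.016)])
save("t6",cv2.resize(p[220:320,400:540],(700,500)))
print(get_obs()["qvel"].round(4))
E
```

```text
wide 133 0.0599 [ 0.5162 -0.2414] 0.0051
mid 61 0.0903 [ 0.5189 -0.241 ] 0.0012
slim 53 0.1199 [ 0.5195 -0.2403] 0.0013
[-0.0645  0.0332 -0.0227 -0.0369 -0.011  -0.0397]
```

View pics/t6.png

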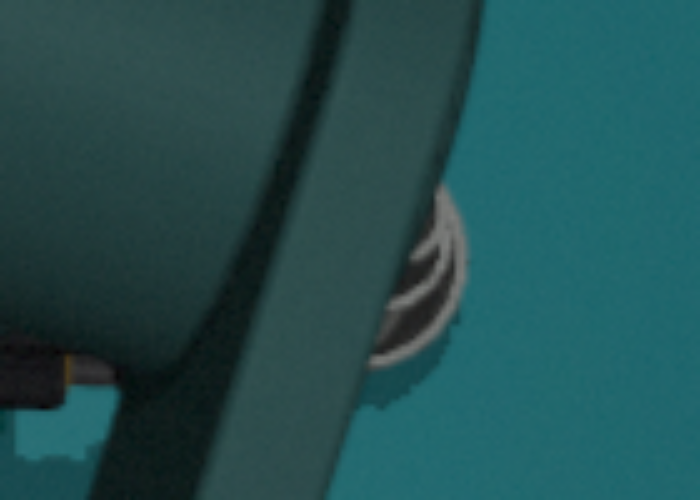

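The arm hides part of the crop, but the fits on what shows (right side, around (430,260)) agree. The rims are at 60, 90 and 120 mm, which is fully seated, and the centres are within 3 mm. I'm handing it in.

```bash
python3 -c "
from bench import *
print(close_job())"
```

```text
the job is handed in; nothing more can be done
None
```

The middle beaker was stood upright on the bench and let go, then the three were nested: rims measured at 60, 90 and 120 mm with centres within about 3 mm. I handed the job in at about 23 s; the hand-in returned no verdict.

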